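Gauge the depth of a casting mould

TASK

Take the depth gauge by its knob out of its wooden stand and put the rod into the blind hole in the round plaster mould (not the square one). Press it down gently until it really bottoms out, so that the sliding collar lies on the mould's top face and marks the depth, then let go and leave the gauge standing there. Plaster chips: never lean on it with more than about 25 N, and leave the other things on the bench where they are.

Things in the scene. Friction and masses are not known exactly. Their poses are not given: they have to be found in the camera images.
- gauge: Depth gauge, loose, about 190 g (mass varies), standing upright in the stand at the start. Steel rod 12 mm in diameter, 110 mm long, its foot bevelled to 9 mm across over the last 4 mm; on top an aluminium knob, an upright cylinder 24 mm in diameter and 30 mm tall (110 to 140 mm from the foot), which is the place to grip, from above. Origin at the centre of the rod's foot (its lowest point), z along the rod up to the knob.
- collar (a joint): The gauge's dark steel sliding collar, a disc 32 mm in diameter and 16 mm tall around the rod. Its underside lies 40 mm + this value (m) above the rod's foot; it starts at -6 to +2 mm and can go from -8 to +50 mm. It is stiff: it stays where it is left and takes about 5 N to slide (a little more when fast, 4 N per m/s), far more than the gauge's weight, so the gauge does not sink by itself once the collar lies on the mould.
- collar_under (a point): Centre of the collar's underside.
- round_mould: Round plaster mould fixed to the bench, an upright cylinder 100 mm in diameter and 100 mm tall. Origin at the centre of its underside, z up.
- cavity_mouth (a point): Centre of the mouth of the blind round hole in the middle of the round mould's flat top face, 100 mm above the bench. The hole is vertical, 14 mm in diameter, without a bevel, and has a flat rigid floor. Its depth is not known beforehand, it differs from run to run between 50 and 74 mm: always more than the collar's starting height above the foot.
- square_mould: The other plaster mould, a fixed square block 100 x 100 x 100 mm with a similar 14 mm hole in its top: not to be used. Origin at the centre of its underside.
- stand: Fixed wooden stand, 90 x 70 mm and 40 mm tall (90 mm along its own x), with a 13.5 mm hole 28 mm deep in the middle of its top, where the gauge stands, its foot 12 mm above the bench. Origin at the centre of its underside, z up.
- beaker: Bystander: loose white plastic beaker, 90 mm in diameter, 105 mm tall. Origin under its centre.
- small_beaker: Bystander: loose white plastic beaker, 64 mm in diameter, 75 mm tall. Origin under its centre.
- tin: Bystander: loose steel tin, 84 mm in diameter, 110 mm tall. Origin under its centre.
- tape_roll: Bystander: loose cardboard ring lying flat, 80 mm in diameter, 24 mm tall. Origin under its centre.
- spatula: Bystander: loose spatula lying on the bench.
- brush: Bystander: loose brush lying on the bench.
- weight: Bystander: loose brass weight, 38 mm in diameter, 35 mm tall. Origin under its centre.
There are look-alikes about, which are no part of the job. Leave any orange or red look-alike of the gauge alone.

How it is judged:
On the way, in this order (a step that is already met when the one before it is completed fails the run):
1. the rod is in the round mould's hole, its foot at least 10 mm below the top face (z of gauge in the frame of cavity_mouth below -0.01 m and horizontal distance between gauge and cavity_mouth below 0.004 m), for 0.05 s.
2. the rod has bottomed out and the collar lies on the mould's top face (distance between gauge and cavity_floor below 0.0118 m and horizontal distance between gauge and cavity_mouth below 0.004 m and angle between gauge's own z axis and vertical below 0.07 rad and z of collar_under in the frame of cavity_mouth between -0.002 and 0.002 m), for 0.2 s.
At the end, for the whole second after the job is handed in: The gauge stands released and at rest in the round mould's hole, upright within 0.07 rad, its foot within 1.8 mm of the hole's floor and within 4 mm of the hole's axis, and the collar's underside within 2 mm of the mould's top face (all of step 2 and linear speed of gauge below 0.01 m/s and angular speed of gauge below 0.1 rad/s and contact force between the fingers and gauge below 0.05 N); the robot touches nothing.
It fails at once if the gauge presses on the round mould or on the floor of its hole with more than 25 N (contact force between gauge and round_mould above 25 N or contact force between gauge and cavity_floor above 25 N).
It fails at once if the robot leans on a mould with more than 25 N (contact force between any of the arm, the fingers and round_mould above 25 N or contact force between any of the arm, the fingers, gauge and square_mould above 25 N).
It fails at once if a bystander is moved by more than 30 mm (distance of any of beaker, small_beaker, tin, tape_roll, spatula, brush, weight from where it was at the start of the episode above 0.03 m).
It also fails if it takes over 58 s, if anything falls off the work surface, if the arm or the gripper's body presses on something with over 40 N, if the wrist force passes 120 N, or if a joint passes its speed limit or range.

ROBOT

A 6-joint arm with a two-finger parallel gripper is mounted at the origin on the work surface. World frame = base frame: x ahead of the robot, y to its left, z up, the work surface at z = 0. Lengths are in m, angles in rad, forces in N, time in s.
With the tool pointing down it reaches from about 0.3 to 0.875 m from the base axis. Payload 6.4 kg.
Tool frame: the origin (TCP) lies midway between the tips of the shut fingers; the grasp point (between the pads) lies ctrl.grip_point_offset behind it (ctrl.grip_point_offset is the distance from the TCP to the grasp point, in m); z points along the fingers, y is the direction in which the jaws open and shut (so a half turn about z gives the same grasp; the last joint's range is limited). The gripper opens to 85 mm and grips with 20 to 120 N. Pads are 22 mm wide; open, the fingers measure 114 mm over their backs; the gripper's body (76 mm by 85 mm) begins 54 mm behind the grasp point. The pads swing forward as they close: fully open they stand 13 mm farther back than shut.
Start: joints at [0.944, 0.181, 1.607, -0, 1.354, -0.206], TCP at [0.235, 0.525, 0.231] pointing down, gripper open.
Joint ranges: [-2.99, 2.99], [-0.89, 2.07], [0.3, 2.58], [-1.14, 4.28], [0, 2.63], [-3.12, 3.12]. Speed limits (rad/s): [2.57, 2.57, 3.01, 3.14, 3.14, 3.14].

INTERFACE

Orientations are given as a unit quaternion [w, x, y, z].
In Python, from bench import ctrl, viewer gives the robot as it stands.
- The arm moves only by the shell command python3 -m handwheel 'ROWS' [OPENING]. ROWS is JSON, a list of rows, each an object with "travel": the shift along the tool's x, y, z as a fraction of full scale, a list of three; "dr": the turn, a rotation vector about the tool's x, y, z as a fraction of full scale, a list of three. A call has 1 to 20 rows; each row shifts and turns the pose as measured when the row begins, along the tool's axes as they then stand; what a row does not reach is not made up. Full scale, the value 1, is 150 mm for a shift and 30 degrees for a turn. A row lasts 1/12 s, in which the tool goes at most 41.7 mm and 7.16 degrees, less where a joint would pass 70% of its speed; a pose out of reach is approached as far as the arm can. A call with a number of a shift or a turn outside -1 to 1 is refused whole. A call with a gripper value outside its range is refused whole. OPENING is the opening, from -1 (shut) to 1 (fully open), set as the call begins (- or left out, the last holds). The fingers move at their own pace and stop on an object; the grip force is fixed at half the most. Time passes only in rows, so rows that do not move let the fingers close. It gives the time, the measured TCP pose, the force and the opening at its end, in the units of the state.
- ctrl.get_obs(): the state, without advancing time (a new reading comes with each control period).
- viewer.camera(name): name is "side" or "top" or "wrist"; returns the picture (384x512x3 uint8, red, green, blue); there is no depth.
- viewer.get_calibration(name): a dict with "camera_matrix" (3x3 intrinsics, pixels), "R" (3x3) and "t" (3): a world point X has camera coordinates R X + t. Camera axes: x right, y down, z forward; pixel columns grow to the right and rows downward; lengths in m; the calibration is good to about 2 mm. A picture is of the moment at which its call begins: read the wrist's pose just before it. get_calibration takes no time and is no camera call; for the wrist camera it gives the pose at the moment of the call.
- ctrl.hand_in(): hands the job in, once; it reports no verdict.
The state is a dict: "time_s": time; "q": joint angles; "dq": joint speeds; "joint_efforts": joint torques, N m; "eef_pos": TCP position; "eef_rot": TCP orientation; "wrist_force": force on the tool from outside, world axes, zero at the start; "torque": the same for the moment, N m; "opening": opening from 0.0 (shut) to 1.0 (fully open).
Only numpy, scipy, OpenCV 4.12 (cv2) and the standard library are available. Lean on these libraries where they do the work, as an engineer would, in place of code of your own. Each camera call takes 0.05 s, during which the arm holds its last target. There are 200 camera calls.

## Working session

There is one attempt and no reset: what is moved stays moved. The work goes in short steps, Python scripts to look and compute and a shell command to move; the robot and the scene stay as the last step left them, time stands still between calls to the robot, and variables do not carry over. Pictures are saved under pics/ and viewed, about 8 in all and at most 12, crops included, and the job is handed in when it is done.

```bash
ls; mkdir -p pics
python3 - <<'E'
from bench import ctrl, viewer
import cv2,numpy as np
o=ctrl.get_obs();print({k:np.round(v,3) for k,v in o.items()},ctrl.grip_point_offset)
for n in("side","top"):
    im=viewer.camera(n);cv2.imwrite(f"pics/{n}0.png",im[...,::-1]);c=viewer.get_calibration(n)
    print(n,{k:np.round(v,4).tolist() for k,v in c.items()})
a=cv2.imread("pics/side0.png");b=cv2.imread("pics/top0.png")
cv2.imwrite("pics/both.png",np.vstack([a,b])[:, :])
E
```

```text
pics
{'time_s': np.float64(0.0), 'q': array([ 0.944,  0.181,  1.608,  0.   ,  1.354, -0.206]), 'dq': array([ 0.   ,  0.002,  0.   , -0.001,  0.001,  0.   ]), 'joint_efforts': array([-0.0000e+00, -4.4485e+01, -3.5134e+01, -0.0000e+00,  9.0000e-03,
        0.0000e+00]), 'eef_pos': array([0.235, 0.524, 0.23 ]), 'eef_rot': array([-0.   ,  0.209,  0.978, -0.001]), 'wrist_force': array([0.351, 0.053, 0.436]), 'torque': array([-0.014, -0.037, -0.059]), 'opening': np.float64(0.998)} 0.0187
side {'camera_matrix': [[423.1097, 0.0, 251.2799], [0.0, 423.1097, 196.9733], [0.0, 0.0, 1.0]], 'R': [[0.8114, -0.5844, -0.0078], [-0.4096, -0.5591, -0.7208], [0.4169, 0.5881, -0.693]], 't': [-0.4914, 0.2816, 0.89]}
top {'camera_matrix': [[431.9228, 0.0, 253.4858], [0.0, 431.9228, 190.0655], [0.0, 0.0, 1.0]], 'R': [[-0.0247, -0.9997, -0.0086], [-0.9987, 0.0251, -0.0451], [0.0453, 0.0075, -0.9989]], 't': [0.0043, 0.5601, 1.3252]}
```

View pics/top0.png

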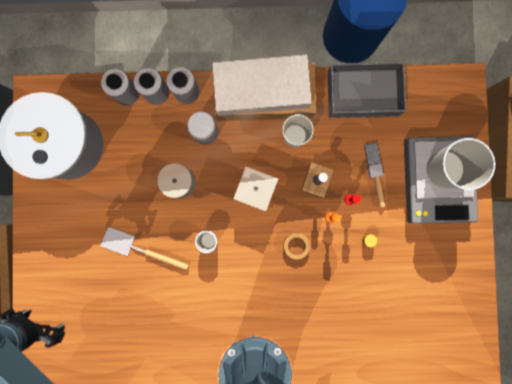

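View pics/side0.png

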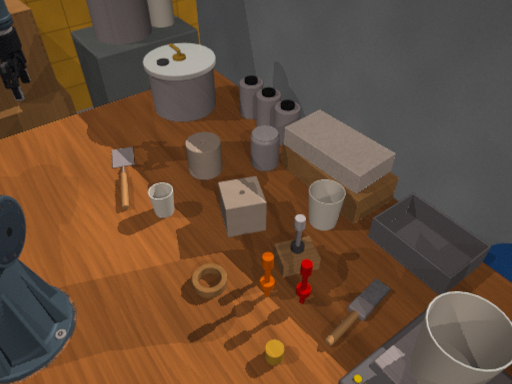

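The top view shows the gauge knob at about (322,178) in its stand, and the round mould at (175,181) with its hole at its centre. The square mould is at (257,188). The orange and red look-alikes are at (333,217) and (352,199), and the beaker is at (297,130). I'll refine these by masks and rays.

```bash
cat > h.py <<'E'
from bench import ctrl, viewer
import cv2,numpy as np
def ray(n,uv,z,c=None):
    c=c or viewer.get_calibration(n);K,R,t=map(np.array,(c["camera_matrix"],c["R"],c["t"]))
    d=R.T@np.linalg.solve(K,[uv[0],uv[1],1]);o=-R.T@t
    return o+d*(z-o[2])/d[2]
def blob(mask,x0,y0,x1,y1):
    m=np.zeros_like(mask);m[y0:y1,x0:x1]=mask[y0:y1,x0:x1]
    n,l,s,ce=cv2.connectedComponentsWithStats(m.astype(np.uint8))
    i=1+np.argmax(s[1:,4]);return ce[i],s[i]
E
python3 - <<'E'
from h import *
a=cv2.imread("pics/top0.png");s=cv2.imread("pics/side0.png")
hsv=cv2.cvtColor(a,cv2.COLOR_BGR2HSV);g=cv2.cvtColor(a,cv2.COLOR_BGR2GRAY)
for nm,r in(("round",(165,172,185,190)),("sq",(248,180,265,196))):
    c,st=blob(g<np.median(g[r[1]:r[3],r[0]:r[2]])-30,*r);print(nm,c,st,ray("top",c,.1).round(4))
c,st=blob((g>150)&(hsv[...,1]<60),312,168,335,190);print("knob",c,st,ray("top",c,.152).round(4))
for nm,uv,z in(("orange",(333,217),.14),("red",(352,199),.14),("beaker",(297,130),.105),("stand",(318,181),.04),("redbase",(0,0),0)):print(nm,ray("top",uv,z).round(3))
print(g[170:192:1,312:334])
b=np.vstack([cv2.resize(a[150:225,150:250],(800,600),interpolation=2)[:,:]])
x=cv2.resize(a[160:230,295:365],(400,400),interpolation=2);y=cv2.resize(a[150:210,145:205],(400,400),interpolation=2)
z=cv2.resize(s[200:290,250:340],(400,400),interpolation=2)[:,:];
cv2.imwrite("pics/c1.png",np.hstack([x,z]))
E
```

```text
round [174. 180.] [172 178   5   5  21] [0.5911 0.2197 0.1   ]
sq [255.31818182 188.13636364] [253 186   6   5  22] [ 0.5615 -0.0157  0.1   ]
knob [322.79104478 176.89552239] [319 173   9   9  67] [ 0.5855 -0.2038  0.152 ]
orange [ 0.474 -0.231  0.14 ]
red [ 0.522 -0.285  0.14 ]
beaker [ 0.727 -0.141  0.105]
stand [ 0.581 -0.206  0.04 ]
redbase [1.191 0.788 0.   ]
[[126 126 128 130 133 137 140 142 138 132 129 133 135 134 132 134 136 135
  131 131 126 108]
 [122 124 127 130 134 138 141 142 138 131 135 140 140 135 132 136 136 134
  132 133 126 109]
 [118 119 126 130 135 138 141 142 148 156 169 173 169 152 139 136 137 134
  133 133 120 107]
 [112 115 120 125 131 134 134 152 189 216 226 227 223 200 160 140 136 133
  134 129 113 103]
 [111 111 111 111 114 113 123 176 230 244 247 247 245 236 199 156 138 134
  134 125 107 101]
 [110 106  95  86  84  85 126 207 243 248 249 249 248 246 232 188 146 134
  132 119 104 100]
 [107  94  72  64  63  75 145 230 247 248 249 249 249 248 243 209 153 135
  130 114 104 101]
 [103  79  59  56  58  73 147 232 248 249 249 249 249 248 244 213 154 135
  126 10
[... 613 characters left out ...]
7 136 138 135 134 133 119 104
  100 100 100 100]
 [125 127 124 116 102  91  93 103 119 128 135 138 137 135 134 130 111  98
   97  97  97  96]
 [126 129 128 123 114 111 114 117 121 127 134 137 136 134 134 125 105  96
   95  96  95  96]
 [128 129 127 121 115 117 119 120 119 123 129 133 133 134 132 115  98  93
   92  93  93  93]
 [129 129 126 118 116 117 120 120 118 121 124 126 131 133 128 105  90  87
   88  90  91  92]
 [129 128 124 117 116 118 120 119 118 121 123 122 125 127 120  94  83  81
   82  84  87  88]
 [132 128 122 116 117 120 120 118 119 121 122 120 120 119 106  86  80  79
   79  81  82  84]
 [138 133 122 118 120 121 120 118 120 122 122 120 119 113  94  81  78  78
   78  77  78  80]]
```

View pics/c1.png

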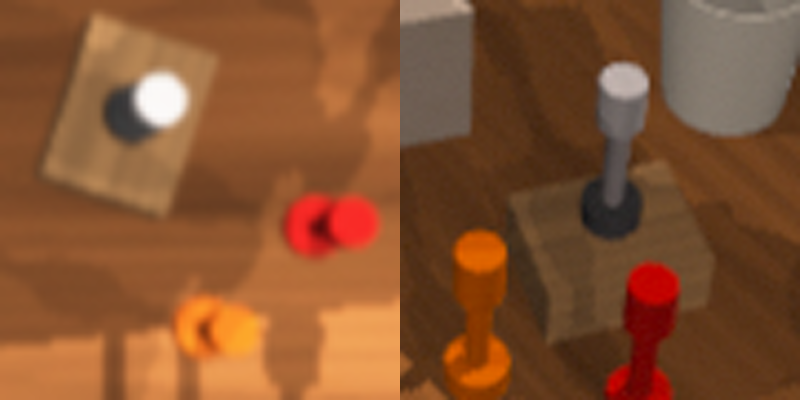

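The knob is white with the dark collar just above the stand. Knob at about (0.5855, -0.204), round hole at about (0.591, 0.220). Now I'll move above the knob.

```bash
cat >> h.py <<'E'
from scipy.spatial.transform import Rotation as Ro
def pose():
    o=ctrl.get_obs();return o,np.array(o["eef_pos"]),Ro.from_quat(o["eef_rot"],scalar_first=True)
def todo(p,jaw=None):
    o,e,R=pose();M=R.as_matrix();y=M[:,1]
    if jaw is not None: y=np.array([np.cos(jaw),np.sin(jaw),0])
    y=y-[0,0,y[2]];y/=np.linalg.norm(y);y*=np.sign(y@M[:,1]);z=np.array([0,0,-1.])
    D=Ro.from_matrix(M.T@np.column_stack([np.cross(y,z),y,z])).as_rotvec()
    print("t",round(o["time_s"],2),"pos",e.round(4),"F",np.round(o["wrist_force"],1),"open",round(o["opening"],3),
     "travel",(M.T@(np.array(p)-e)/.15).round(4),"dr",(np.degrees(D)/30).round(4))
E
python3 -m handwheel '[{"travel":[-0.206,-0.174,0],"dr":[0,0,0]},{"travel":[-0.206,-0.174,0],"dr":[0,0,0]},{"travel":[-0.206,-0.174,0],"dr":[0,0,0]},{"travel":[-0.206,-0.174,0],"dr":[0,0,0]},{"travel":[-0.206,-0.174,0],"dr":[0,0,0]},{"travel":[-0.206,-0.174,0],"dr":[0,0,0]},{"travel":[-0.206,-0.174,0],"dr":[0,0,0]},{"travel":[-0.206,-0.174,0],"dr":[0,0,0]},{"travel":[-0.206,-0.174,0],"dr":[0,0,0]},{"travel":[-0.206,-0.174,0],"dr":[0,0,0]},{"travel":[-0.206,-0.174,0],"dr":[0,0,0]},{"travel":[-0.206,-0.174,0],"dr":[0,0,0]},{"travel":[-0.206,-0.174,0],"dr":[0,0,0]},{"travel":[-0.206,-0.174,0],"dr":[0,0,0]},{"travel":[-0.206,-0.174,0],"dr":[0,0,0]},{"travel":[-0.206,-0.174,0],"dr":[0,0,0]}]' 1; python3 -c "
from h import *
todo([.5855,-.2038,.23])"
```

```text
time_s: 1.43
eef_pos: [0.5181, -0.0726, 0.2247]
eef_rot: [-0.003, 0.202, 0.979, -0.001]
wrist_force: [0.5, 0.6, 0.1]
opening: 1.0
t 1.43 pos [ 0.5181 -0.0726  0.2247] F [0.5 0.6 0.1] open 1.0 travel [-0.7588 -0.6257 -0.0371] dr [-0.0069 -0.0104 -0.    ]
```

```bash
python3 -m handwheel '[{"travel":[-0.19,-0.156,-0.01],"dr":[-0.007,-0.01,0]},{"travel":[-0.19,-0.156,-0.01],"dr":[0,0,0]},{"travel":[-0.19,-0.156,-0.01],"dr":[0,0,0]},{"travel":[-0.19,-0.156,-0.01],"dr":[0,0,0]},{"travel":[0,0,0],"dr":[0,0,0]},{"travel":[0,0,0],"dr":[0,0,0]}]' ; python3 -c "
from h import *
todo([.5855,-.2038,.23])
c=viewer.get_calibration('wrist');im=viewer.camera('wrist')[...,::-1];cv2.imwrite('pics/w1.png',im)
K,R,t=map(np.array,(c['camera_matrix'],c['R'],c['t']))
for p in([.5855,-.2038,.152],[.585,-.204,.04]):
  x=K@(R@p+t);print(x[:2]/x[2])
"
```

```text
time_s: 1.93
eef_pos: [0.5875, -0.2193, 0.2259]
eef_rot: [-0.002, 0.207, 0.978, 0.0]
wrist_force: [-0.4, 0.5, -0.0]
opening: 1.001
t 1.93 pos [ 0.5875 -0.2193  0.2259] F [-0.4  0.5 -0. ] open 1.001 travel [ 0.0543  0.0893 -0.0274] dr [-0.0012 -0.0087 -0.    ]
[267.07429313 194.73247626]
[261.91723713 166.58717408]
```

View pics/w1.png

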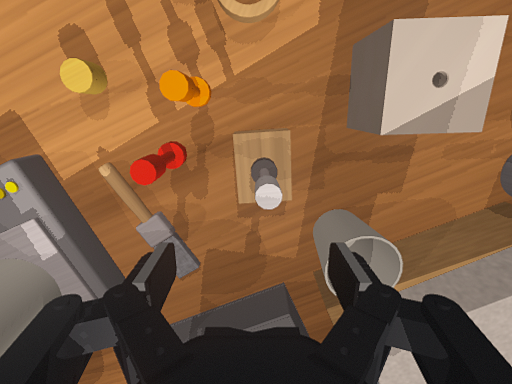

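Run:
```python
from h import *
a=cv2.imread("pics/w1.png");h=cv2.cvtColor(a,cv2.COLOR_BGR2HSV)
c,s=blob((h[...,2]>190)&(h[...,1]<50),245,178,290,215);print(c,s)
p=ray("wrist",c,.152);print(p.round(4))
c2=ray("wrist",(440,79),.1);print("sq",c2)
todo([p[0],p[1],.118],)
```

```text
[268.31034483 196.04597701] [256 184  26  25 522]
[ 0.5867 -0.2033  0.152 ]
sq [ 0.56257433 -0.01623833  0.1       ]
t 1.98 pos [ 0.5873 -0.2194  0.2258] F [ 0.  -0.1  0.5] open 0.999 travel [0.0433 0.0972 0.7186] dr [-0.0025 -0.0082 -0.    ]
```

```bash
python3 -m handwheel '[{"travel":[0.043,0.096,0],"dr":[0,-0.008,0]},{"travel":[0,0,0],"dr":[0,0,0]},{"travel":[0,0,0.14],"dr":[0,0,0]},{"travel":[0,0,0.14],"dr":[0,0,0]},{"travel":[0,0,0.14],"dr":[0,0,0]},{"travel":[0,0,0],"dr":[0,0,0]},{"travel":[0,0,0],"dr":[0,0,0]}]' ; python3 -c "
from h import *
todo([.5865,-.2035,.118])"
```

```text
time_s: 2.57
eef_pos: [0.5858, -0.1918, 0.1636]
eef_rot: [0.001, 0.201, 0.979, -0.0]
wrist_force: [-0.4, 0.5, 0.3]
opening: 0.996
t 2.57 pos [ 0.5858 -0.1918  0.1636] F [-0.4  0.5  0.3] open 0.996 travel [-0.0344 -0.0698  0.3043] dr [-0.0004  0.004   0.    ]
```

```bash
python3 -m handwheel '[{"travel":[-0.018,-0.036,0],"dr":[0,0,0]},{"travel":[0,0,0],"dr":[0,0,0]},{"travel":[0,0,0],"dr":[0,0,0]},{"travel":[0,0,0],"dr":[0,0,0]}]' ; python3 -c "
from h import *
todo([.5865,-.2035,.118])"
```

```text
time_s: 2.9
eef_pos: [0.5876, -0.1969, 0.1684]
eef_rot: [0.003, 0.2, 0.98, -0.001]
wrist_force: [0.4, -0.4, 1.4]
opening: 0.998
t 2.9 pos [ 0.5876 -0.1969  0.1684] F [ 0.4 -0.4  1.4] open 0.998 travel [-0.0081 -0.0433  0.3359] dr [-0.0015  0.0136  0.    ]
```

```bash
for i in 1 2 3; do python3 -m handwheel '[{"travel":[0,0,0],"dr":[0,0,0]}]'|sed -n 2,3p;done;  python3 -m handwheel '[{"travel":[0,-0.04,0],"dr":[0,0.012,0]}]'|sed -n 2,3p; for i in 1 2 3; do python3 -m handwheel '[{"travel":[0,0,0],"dr":[0,0,0]}]'|sed -n 2,3p;done
```

```text
eef_pos: [0.5881, -0.1972, 0.1694]
eef_rot: [0.004, 0.2, 0.98, -0.001]
eef_pos: [0.5884, -0.1976, 0.1702]
eef_rot: [0.005, 0.2, 0.98, -0.002]
eef_pos: [0.5887, -0.1978, 0.1707]
eef_rot: [0.005, 0.2, 0.98, -0.002]
eef_pos: [0.5865, -0.2027, 0.171]
eef_rot: [0.002, 0.2, 0.98, -0.001]
eef_pos: [0.5863, -0.2039, 0.1711]
eef_rot: [0.002, 0.2, 0.98, -0.001]
eef_pos: [0.5862, -0.2042, 0.1711]
eef_rot: [0.002, 0.2, 0.98, -0.001]
eef_pos: [0.5861, -0.2045, 0.171]
eef_rot: [0.002, 0.2, 0.98, -0.001]
```

```bash
python3 -m handwheel '[{"travel":[-0.004,0.006,0.08],"dr":[0,0.007,0]},{"travel":[0,0,0.08],"dr":[0,0,0]},{"travel":[0,0,0.08],"dr":[0,0,0]},{"travel":[0,0,0.04],"dr":[0,0,0]},{"travel":[0,0,0.01],"dr":[0,0,0]},{"travel":[0,0,0],"dr":[0,0,0]},{"travel":[0,0,0],"dr":[0,0,0]}]' ; python3 -c "
from h import *
todo([.5865,-.2035,.118])"
```

```text
time_s: 4.07
eef_pos: [0.5855, -0.2028, 0.1197]
eef_rot: [-0.002, 0.2, 0.98, 0.0]
wrist_force: [0.2, -0.5, 0.8]
opening: 0.999
t 4.07 pos [ 0.5855 -0.2028  0.1197] F [ 0.2 -0.5  0.8] open 0.999 travel [-0.008  -0.0017  0.0112] dr [-0.0012 -0.0093 -0.    ]
```

```bash
python3 -m handwheel '[{"travel":[-0.006,-0.001,0.008],"dr":[0,-0.007,0]},{"travel":[0,0,0],"dr":[0,0,0]},{"travel":[0,0,0],"dr":[0,0,0]}]' ;python3 -m handwheel '[{"travel":[0,0,0],"dr":[0,0,0]},{"travel":[0,0,0],"dr":[0,0,0]},{"travel":[0,0,0],"dr":[0,0,0]},{"travel":[0,0,0],"dr":[0,0,0]},{"travel":[0,0,0],"dr":[0,0,0]},{"travel":[0,0,0],"dr":[0,0,0]},{"travel":[0,0,0],"dr":[0,0,0]},{"travel":[0,0,0],"dr":[0,0,0]},{"travel":[0,0,0],"dr":[0,0,0]},{"travel":[0,0,0],"dr":[0,0,0]}]' -1; python3 -c "
from h import *
todo([.5865,-.2035,.118])"
```

```text
time_s: 4.32
eef_pos: [0.5868, -0.2035, 0.119]
eef_rot: [0.0, 0.2, 0.98, -0.0]
wrist_force: [0.1, -0.0, 0.2]
opening: 0.998
time_s: 5.15
eef_pos: [0.588, -0.2041, 0.1212]
eef_rot: [0.002, 0.2, 0.98, -0.001]
wrist_force: [-0.7, 0.3, -0.4]
opening: 0.261
t 5.15 pos [ 0.588  -0.2041  0.1212] F [-0.7  0.3 -0.4] open 0.261 travel [0.0107 0.0001 0.0211] dr [-0.0022  0.0077  0.    ]
```

```bash
python3 -m handwheel '[{"travel":[0,0,0],"dr":[0,0,0]},{"travel":[0,0,0],"dr":[0,0,0]},{"travel":[0,0,-0.06],"dr":[0,0,0]},{"travel":[0,0,-0.08],"dr":[0,0,0]},{"travel":[0,0,-0.1],"dr":[0,0,0]},{"travel":[0,0,-0.12],"dr":[0,0,0]},{"travel":[0,0,-0.12],"dr":[0,0,0]},{"travel":[0,0,-0.12],"dr":[0,0,0]},{"travel":[0,0,-0.12],"dr":[0,0,0]},{"travel":[0,0,-0.08],"dr":[0,0,0]},{"travel":[0,0,-0.03],"dr":[0,0,0]},{"travel":[0,0,0],"dr":[0,0,0]},{"travel":[0,0,0],"dr":[0,0,0]}]'; python3 -c "
from h import *
todo([.591,.2197,.25])
cv2.imwrite('pics/s2.png',viewer.camera('side')[...,::-1])"
```

```text
time_s: 6.23
eef_pos: [0.586, -0.203, 0.2577]
eef_rot: [0.001, 0.2, 0.98, -0.001]
wrist_force: [-0.5, 0.2, -2.5]
opening: 0.258
t 6.23 pos [ 0.586  -0.203   0.2577] F [-0.5  0.2 -2.5] open 0.258 travel [1.0759 2.6046 0.045 ] dr [-0.0023  0.0054  0.    ]
```

View pics/s2.png

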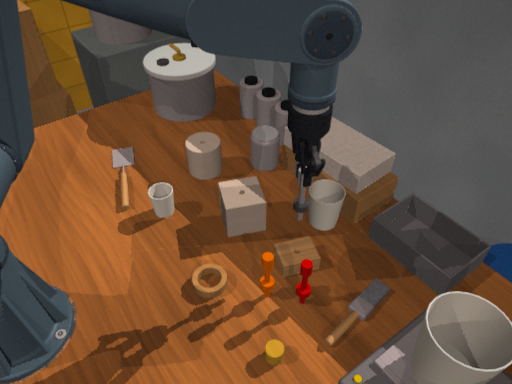

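The gauge is out of the stand, with the rod vertical in the gripper at about (302,200). Next I'll carry it over to the round mould.

```bash
python3 -m handwheel '[{"travel":[0.04,0.1,0],"dr":[0,0,0]},{"travel":[0.077,0.186,0],"dr":[0,0,0]},{"travel":[0.077,0.186,0],"dr":[0,0,0]},{"travel":[0.077,0.186,0],"dr":[0,0,0]},{"travel":[0.077,0.186,0],"dr":[0,0,0]},{"travel":[0.077,0.186,0],"dr":[0,0,0]},{"travel":[0.077,0.186,0],"dr":[0,0,0]},{"travel":[0.077,0.186,0],"dr":[0,0,0]},{"travel":[0.077,0.186,0],"dr":[0,0,0]},{"travel":[0.077,0.186,0],"dr":[0,0,0]},{"travel":[0.077,0.186,0],"dr":[0,0,0]},{"travel":[0.05,0.12,0],"dr":[0,0,0]},{"travel":[0.02,0.05,0],"dr":[0,0,0]},{"travel":[0,0,0],"dr":[0,0,0]},{"travel":[0,0,0],"dr":[0,0,0]}]'; python3 -c "
from h import *
todo([.591,.2197,.25])
c=viewer.get_calibration('wrist');cv2.imwrite('pics/w3.png',viewer.camera('wrist')[...,::-1])
np.savez('w3.npz',**c)
K,R,t=map(np.array,(c['camera_matrix'],c['R'],c['t']))
x=K@(R@[.591,.2197,.1]+t);print(x[:2]/x[2])"
```

```text
time_s: 7.53
eef_pos: [0.5769, 0.1677, 0.2384]
eef_rot: [-0.016, 0.201, 0.98, -0.0]
wrist_force: [-0.2, -0.7, -2.6]
opening: 0.261
t 7.53 pos [0.5769 0.1677 0.2384] F [-0.2 -0.7 -2.6] open 0.261 travel [ 0.0522  0.3549 -0.0781] dr [-0.0138 -0.0581 -0.0002]
[301.08595097 179.9393205 ]
```

View pics/w3.png

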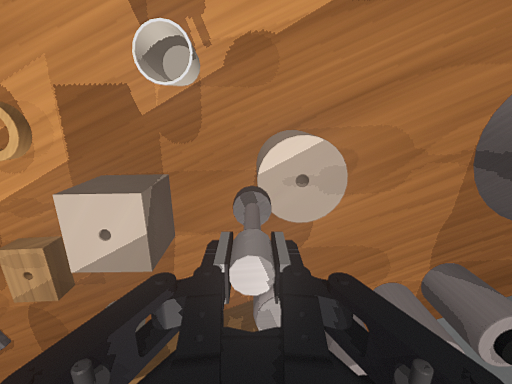

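```bash
cat > m.py <<'E'
from h import *
def meas(fn,c,e,M,knob,col,hole,dbg=None):
    K,R,t=map(np.array,(c['camera_matrix'],c['R'],c['t']))
    Rt=R@M; tt=R@e+t   # camera from tool frame
    cc=dict(camera_matrix=K,R=Rt,t=tt)
    for nm,uv,z in(("knobtop",knob,-.031),("collartop",col,.055)):
        print(nm,uv,"tool mm",(1e3*ray(0,uv,z,cc)).round(1))
    print("hole",hole,ray(0,hole,.1,dict(camera_matrix=K,R=R,t=t)).round(4))
E
python3 - <<'E'
from m import *
a=cv2.imread("pics/w3.png");g=cv2.cvtColor(a,cv2.COLOR_BGR2GRAY);c=dict(np.load("w3.npz"))
hole,s=blob(g<110,290,170,315,192);print(s)
o,e,R=pose()
meas(0,c,e,R.as_matrix(),(252,278),(252,206),hole)
x=cv2.resize(a[175:305,215:345],(600,600),interpolation=2);cv2.imwrite("pics/c3.png",x)
E
```

```text
[296 175  13  11 105]
knobtop (252, 278) tool mm [ -0.2   0.7 -31. ]
collartop (252, 206) tool mm [ 4.7  0.8 55. ]
hole [302.0952381  179.41904762] [0.5909 0.2209 0.1   ]
```

View pics/c3.png

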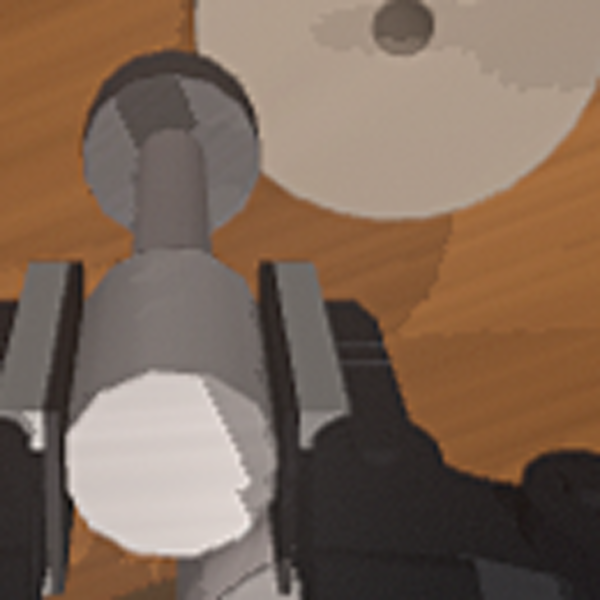

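Run:
```python
from m import *
c=dict(np.load("w3.npz"));o,e,R=pose()
meas(0,c,e,R.as_matrix(),(251.8,275.3),(252.1,207.9),(302.1,179.9))
M=R.as_matrix();print("tool z axis",M[:,2].round(4))
# check w1: knob & collar dark disc not needed
```

```text
knobtop (251.8, 275.3) tool mm [  1.3   0.6 -31. ]
collartop (252.1, 207.9) tool mm [ 3.1  0.9 55. ]
hole (302.1, 179.9) [0.5914 0.2207 0.1   ]
tool z axis [-0.0311  0.0055 -0.9995]
```

```bash
python3 -m handwheel '[{"travel":[0.02,0.1,-0.02],"dr":[-0.007,-0.03,0]},{"travel":[0.015,0.1,0],"dr":[-0.004,-0.02,0]},{"travel":[0.005,0.07,0],"dr":[0,0,0]},{"travel":[0,0,0],"dr":[0,0,0]},{"travel":[0,0,0],"dr":[0,0,0]},{"travel":[0,0,0],"dr":[0,0,0]}]'; python3 -c "
from h import *
todo([.5928,.2191,.225])"
```

```text
time_s: 8.08
eef_pos: [0.5888, 0.1997, 0.24]
eef_rot: [-0.003, 0.206, 0.979, -0.002]
wrist_force: [-0.7, 0.0, -2.5]
opening: 0.263
t 8.08 pos [0.5888 0.1997 0.24  ] F [-0.7  0.  -2.5] open 0.263 travel [0.0274 0.1298 0.0996] dr [-0.0105 -0.0099 -0.    ]
```

```bash
python3 -m handwheel '[{"travel":[0.015,0.07,0],"dr":[-0.005,-0.004,0]},{"travel":[0.012,0.05,0.05],"dr":[-0.003,-0.003,0]},{"travel":[0,0,0],"dr":[0,0,0]},{"travel":[0,0,0],"dr":[0,0,0]},{"travel":[0,0,0],"dr":[0,0,0]},{"travel":[0,0,0],"dr":[0,0,0]}]'; python3 -c "
from h import *
todo([.5928,.2191,.225])"
```

```text
time_s: 8.58
eef_pos: [0.5927, 0.2171, 0.2308]
eef_rot: [-0.001, 0.207, 0.978, -0.001]
wrist_force: [0.1, -0.8, -1.3]
opening: 0.265
t 8.58 pos [0.5927 0.2171 0.2308] F [ 0.1 -0.8 -1.3] open 0.265 travel [0.0047 0.0129 0.0387] dr [-0.0045 -0.0048 -0.    ]
```

```bash
python3 -m handwheel '[{"travel":[0.004,0.01,0.02],"dr":[-0.004,-0.004,0]},{"travel":[0,0,0],"dr":[0,0,0]},{"travel":[0,0,0],"dr":[0,0,0]},{"travel":[0,0,0],"dr":[0,0,0]}]'; python3 -c "
from h import *
todo([.5928,.2191,.225])
np.savez('w4.npz',**viewer.get_calibration('wrist'))
w=viewer.camera('wrist')[...,::-1];s=viewer.camera('side')[...,::-1];cv2.imwrite('pics/w4.png',w);cv2.imwrite('pics/s4.png',s)
x=cv2.resize(w[160:310,190:340],(400,400),interpolation=2);y=cv2.resize(s[100:180,165:245],(400,400),interpolation=2)
cv2.imwrite('pics/c4.png',np.hstack([x,y]))
c=viewer.get_calibration('side');K,R,t=map(np.array,(c['camera_matrix'],c['R'],c['t']))
for p in ([.5912,.2203,.1],[.5912,.2203,.116],[.5912,.2203,.225]): 
  q=K@(R@p+t);q=q[:2]/q[2];print(q,(q-[165,100])*5+[400,0])
"
```

```text
time_s: 8.92
eef_pos: [0.5926, 0.2186, 0.2276]
eef_rot: [-0.0, 0.207, 0.978, -0.0]
wrist_force: [-0.5, 0.2, -1.3]
opening: 0.262
t 8.92 pos [0.5926 0.2186 0.2276] F [-0.5  0.2 -1.3] open 0.262 travel [0.0002 0.0037 0.0172] dr [-0.0004 -0.0003 -0.    ]
[201.33937049 141.87610882] [581.69685247 209.3805441 ]
[200.82776762 137.24488598] [579.13883809 186.22442992]
[197.07048199 103.23251458] [560.35240996  16.16257288]
```

View pics/c4.png

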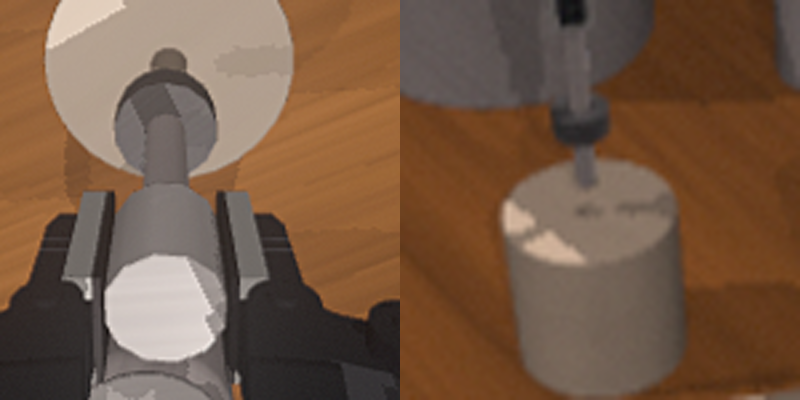

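The hole is just ahead of the collar, at about (168,62) in the wrist crop. In the side crop the foot (587,186) is straight above the hole (590,210), so they look aligned. I'll go down slowly and watch the force.

```bash
python3 -m handwheel '[{"travel":[0,0.003,0.03],"dr":[0,0,0]},{"travel":[0,0,0.03],"dr":[0,0,0]},{"travel":[0,0,0.02],"dr":[0,0,0]},{"travel":[0,0,0.02],"dr":[0,0,0]},{"travel":[0,0,0.01],"dr":[0,0,0]},{"travel":[0,0,0],"dr":[0,0,0]}]'; python3 -c "
from h import *
todo([.5928,.2191,.209])"; python3 -m handwheel '[{"travel":[0,0,0.02],"dr":[0,0,0]},{"travel":[0,0,0.01],"dr":[0,0,0]},{"travel":[0,0,0.01],"dr":[0,0,0]}]'; python3 -c "
from h import *
todo([.5928,.2191,.209])"
```

```text
time_s: 9.52
eef_pos: [0.5929, 0.2188, 0.2093]
eef_rot: [-0.0, 0.207, 0.978, -0.0]
wrist_force: [-0.1, -0.3, -2.2]
opening: 0.263
t 9.52 pos [0.5929 0.2188 0.2093] F [-0.1 -0.3 -2.2] open 0.263 travel [0.0012 0.0014 0.002 ] dr [-0.0005 -0.0001 -0.    ]
time_s: 9.77
eef_pos: [0.593, 0.2189, 0.2029]
eef_rot: [0.0, 0.207, 0.978, -0.0]
wrist_force: [0.0, 0.2, -1.9]
opening: 0.263
t 9.77 pos [0.593  0.2189 0.2029] F [ 0.   0.2 -1.9] open 0.263 travel [ 0.0021  0.0008 -0.0404] dr [-0.0001  0.0004  0.    ]
```

The foot is about 6 mm below the top face with no contact force, so it's in. I'll keep going.

```bash
python3 -m handwheel '[{"travel":[0.001,0,0.03],"dr":[0,0,0]},{"travel":[0,0,0.03],"dr":[0,0,0]},{"travel":[0,0,0.03],"dr":[0,0,0]},{"travel":[0,0,0.03],"dr":[0,0,0]},{"travel":[0,0,0],"dr":[0,0,0]}]';for i in 1 2; do python3 -m handwheel '[{"travel":[0,0,0.02],"dr":[0,0,0]},{"travel":[0,0,0.01],"dr":[0,0,0]}]'; done; python3 -c "
from h import *
todo([.5928,.2191,.17])"
```

```text
time_s: 10.18
eef_pos: [0.5927, 0.2189, 0.1827]
eef_rot: [-0.0, 0.207, 0.978, -0.0]
wrist_force: [0.3, 0.5, -1.8]
opening: 0.263
time_s: 10.35
eef_pos: [0.5927, 0.219, 0.1776]
eef_rot: [-0.0, 0.207, 0.978, -0.0]
wrist_force: [-0.2, -0.0, -2.3]
opening: 0.255
time_s: 10.52
eef_pos: [0.5929, 0.219, 0.1731]
eef_rot: [0.0, 0.207, 0.978, -0.0]
wrist_force: [-0.6, -0.7, 2.8]
opening: 0.265
t 10.52 pos [0.5929 0.219  0.1731] F [-0.6 -0.7  2.8] open 0.265 travel [0.0012 0.0005 0.0207] dr [ 0.0001  0.0004 -0.    ]
```

Collar contact at TCP z ≈ 0.174, with about 5 N of slide force. I'll press on in small rows.

```bash
for i in 1 2 3 4; do python3 -m handwheel '[{"travel":[0,0,0.01],"dr":[0,0,0]},{"travel":[0,0,0.01],"dr":[0,0,0]}]'|sed -n '2p;4p'; done; python3 -c "
from h import *
todo([.5928,.2191,.17])"
```

```text
eef_pos: [0.5932, 0.2189, 0.1713]
wrist_force: [-2.9, -0.7, 3.8]
eef_pos: [0.5932, 0.2189, 0.1693]
wrist_force: [-2.6, -0.6, 4.1]
eef_pos: [0.5933, 0.219, 0.1667]
wrist_force: [-3.0, -1.0, 3.5]
eef_pos: [0.5934, 0.2191, 0.1637]
wrist_force: [-3.1, -0.3, 3.0]
t 11.18 pos [0.5934 0.2191 0.1637] F [-3.1 -0.3  3. ] open 0.26 travel [ 0.0038 -0.0015 -0.0419] dr [ 0.0017  0.0045 -0.    ]
```

```bash
python3 -m handwheel '[{"travel":[0.005,0,0.01],"dr":[0,0.003,0]},{"travel":[0,0,0.01],"dr":[0,0,0]}]'|sed -n '2p;4p'; for i in 1 2 3 4 ; do python3 -m handwheel '[{"travel":[0,0,0.01],"dr":[0,0,0]},{"travel":[0,0,0.01],"dr":[0,0,0]}]'|sed -n '2p;4p'; done; python3 -c "
from h import *
todo([.5928,.2191,.17])"
```

```text
eef_pos: [0.5933, 0.2191, 0.1606]
wrist_force: [-2.0, -0.4, 4.0]
eef_pos: [0.5933, 0.2192, 0.1573]
wrist_force: [-2.4, -0.2, 3.4]
eef_pos: [0.5933, 0.2191, 0.1539]
wrist_force: [-2.1, -0.4, 3.7]
eef_pos: [0.5933, 0.2192, 0.1505]
wrist_force: [-1.5, -1.2, 3.9]
eef_pos: [0.5932, 0.2191, 0.1471]
wrist_force: [-3.3, -1.1, 3.0]
t 12.02 pos [0.5932 0.2191 0.1471] F [-3.3 -1.1  3. ] open 0.266 travel [ 0.0021 -0.0012 -0.153 ] dr [ 0.002   0.0032 -0.    ]
```

```bash
for i in 1 2 3 4 ; do python3 -m handwheel '[{"travel":[0.001,0,0.01],"dr":[0,0.002,0]},{"travel":[0,0,0.008],"dr":[0,0,0]}]'|sed -n '2p;4p'; done
```

```text
eef_pos: [0.5932, 0.2192, 0.144]
wrist_force: [-2.6, -1.0, 3.3]
eef_pos: [0.5932, 0.2192, 0.1411]
wrist_force: [-1.2, -0.4, 4.3]
eef_pos: [0.5932, 0.2192, 0.1382]
wrist_force: [-1.4, -1.5, 3.4]
eef_pos: [0.5932, 0.2192, 0.1353]
wrist_force: [-2.8, -1.1, 8.7]
```

```bash
for i in 1 2 3 ; do python3 -m handwheel '[{"travel":[0,0,0.01],"dr":[0,0,0]}]'|sed -n '2p;4,5p'; done; python3 -m handwheel '[{"travel":[0,0,0],"dr":[0,0,0]},{"travel":[0,0,0],"dr":[0,0,0]},{"travel":[0,0,0],"dr":[0,0,0]}]'|sed -n '2p;4,5p'; python3 -c "
from h import *
todo([.5928,.2191,.17])
np.savez('w5.npz',**viewer.get_calibration('wrist'))
w=viewer.camera('wrist')[...,::-1];s=viewer.camera('side')[...,::-1];cv2.imwrite('pics/w5.png',w);cv2.imwrite('pics/s5.png',s)
x=cv2.resize(w[160:310,190:340],(400,400),interpolation=2);y=cv2.resize(s[100:180,165:245],(400,400),interpolation=2)
cv2.imwrite('pics/c5.png',np.hstack([x,y]))"
```

```text
eef_pos: [0.594, 0.2192, 0.1351]
wrist_force: [-4.6, -2.2, 18.4]
opening: 0.26
eef_pos: [0.5943, 0.2193, 0.1352]
wrist_force: [-7.5, -1.8, 14.6]
opening: 0.263
eef_pos: [0.5943, 0.2193, 0.1352]
wrist_force: [-6.8, -2.2, 13.5]
opening: 0.262
eef_pos: [0.594, 0.2195, 0.1353]
wrist_force: [-1.6, -0.8, 4.4]
opening: 0.262
t 13.18 pos [0.594  0.2195 0.1353] F [-1.6 -0.8  4.4] open 0.262 travel [ 0.006  -0.0048 -0.2315] dr [ 0.0039  0.0005 -0.    ]
```

View pics/c5.png

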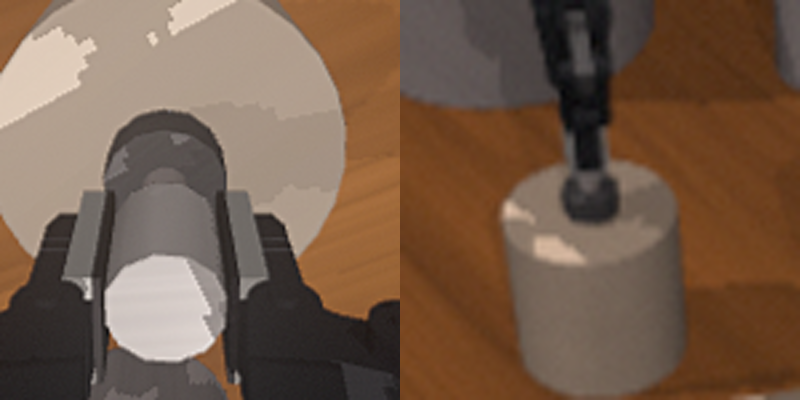

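The foot has bottomed out: TCP z stalled at 0.1352 while the force rose to about 20 N net. The collar sits on the mould at (590,200) in the side crop, and the knob hasn't moved in the jaws. Releasing now.

```bash
python3 -m handwheel '[{"travel":[0,0,0],"dr":[0,0,0]},{"travel":[0,0,0],"dr":[0,0,0]},{"travel":[0,0,0],"dr":[0,0,0]},{"travel":[0,0,0],"dr":[0,0,0]},{"travel":[0,0,0],"dr":[0,0,0]},{"travel":[0,0,0],"dr":[0,0,0]},{"travel":[0,0,0],"dr":[0,0,0]},{"travel":[0,0,0],"dr":[0,0,0]},{"travel":[0,0,0],"dr":[0,0,0]}]' 0.4; python3 -c "
from h import *
todo([.5942,.2195,.25])
w=viewer.camera('wrist')[...,::-1];cv2.imwrite('pics/w6.png',w)"
```

```text
time_s: 14.03
eef_pos: [0.5939, 0.2198, 0.1328]
eef_rot: [-0.0, 0.207, 0.978, 0.001]
wrist_force: [0.3, 0.8, 0.0]
opening: 0.701
t 14.03 pos [0.5939 0.2198 0.1328] F [0.3 0.8 0. ] open 0.701 travel [-0.0021  0.0009 -0.7813] dr [ 0.005  -0.0018  0.    ]
```

View pics/w6.png

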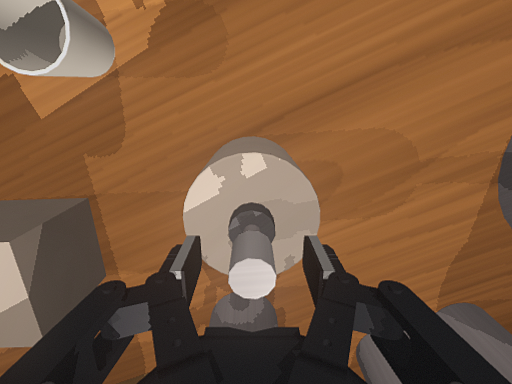

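```bash
python3 -m handwheel '[{"travel":[0,0,-0.04],"dr":[0,0,0]},{"travel":[0,0,-0.08],"dr":[0,0,0]},{"travel":[0,0,-0.12],"dr":[0,0,0]},{"travel":[0,0,-0.12],"dr":[0,0,0]},{"travel":[0,0,-0.12],"dr":[0,0,0]},{"travel":[-0.1,0,-0.12],"dr":[0,0,0]},{"travel":[0.15,-0.15,-0.12],"dr":[0,0,0]},{"travel":[0.15,-0.15,0],"dr":[0,0,0]},{"travel":[0.15,-0.15,0],"dr":[0,0,0]},{"travel":[0.15,-0.15,0],"dr":[0,0,0]},{"travel":[0.15,-0.15,0],"dr":[0,0,0]},{"travel":[0.1,-0.1,0],"dr":[0,0,0]},{"travel":[0,0,0],"dr":[0,0,0]},{"travel":[0,0,0],"dr":[0,0,0]}]'
python3 - <<'E'
from h import *
s=viewer.camera('side')[...,::-1];t=viewer.camera('top')[...,::-1];cv2.imwrite('pics/s7.png',s);cv2.imwrite('pics/t7.png',t)
y=cv2.resize(s[100:180,165:245],(400,400),interpolation=2);x=cv2.resize(t[145:215,140:210],(400,400),interpolation=2)
cv2.imwrite('pics/c7.png',np.hstack([x,y]))
c=viewer.get_calibration('side');K,R,tt=map(np.array,(c['camera_matrix'],c['R'],c['t']))
for z in(.1,.116,.166):
    q=K@(R@[.5912,.2203,z]+tt);print(z,(q[:2]/q[2]-[165,100])*5+[400,0])
todo([.5,.1,.25])
E
```

```text
time_s: 15.25
eef_pos: [0.4358, 0.146, 0.2548]
eef_rot: [0.003, 0.207, 0.978, 0.002]
wrist_force: [0.8, -0.1, 0.2]
opening: 0.701
0.1 [581.69685247 209.3805441 ]
0.116 [579.13883809 186.22442992]
0.166 [570.82736124 110.98579607]
t 15.35 pos [0.4367 0.1462 0.2545] F [ 0.4 -0.2 -0. ] open 0.698 travel [-0.5107 -0.1112  0.0315] dr [ 0.0088  0.0081 -0.    ]
```

View pics/c7.png

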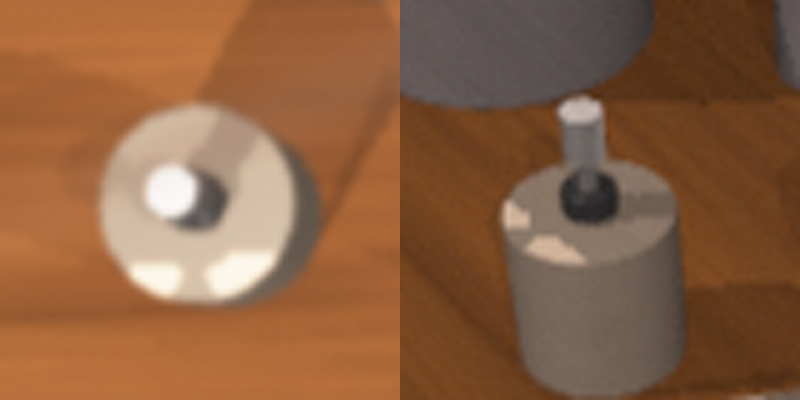

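The gauge stands upright in the round mould with the collar flat on its top face. The knob top at (580,110) matches the expected height of about 0.166 m. Arm is clear, so I'll hand in.

```bash
python3 -c "
from bench import ctrl
print(ctrl.hand_in())"
```

```text
the job is handed in; nothing more can be done
None
```

I took the gauge by its knob out of the stand and put it into the round mould's hole. I pressed it down until it bottomed out, released it, moved the arm clear and handed the job in. `hand_in()` gave no verdict.

- **Bottoming out:** the collar touched the mould at TCP z ≈ 0.174 m and slid at about 5–6 N. Travel then stopped at z ≈ 0.135 m, which puts the foot about 74 mm below the top face. That is right at the deep end of the stated 50–74 mm range.
- **Force:** the vertical wrist reading peaked at 18.4 N, about 20 N once the gauge's weight is allowed for. That is below the 25 N limit, but I only saw the value at the end of each move call, so a brief higher peak can't be ruled out.
- **Final pictures:** the gauge stands upright with the collar on the top face, and the knob top is within a pixel of where a bottomed-out gauge should show it. The side camera appeared shifted by about 1.6 pixels for rod and hole alike, so I allowed for that.
- **Bystanders:** the robot met nothing else that I could see in the forces or pictures, but I did not measure the bystanders' positions at the end.

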